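Pin the guide plate of the strap drilling jig

ROBOT

A 6-joint arm with a two-finger parallel gripper is mounted at the origin on the work surface. World frame = base frame: x ahead of the robot, y to its left, z up, the work surface at z = 0. Lengths are in m, angles in degrees, forces in N, time in s.
With the tool pointing down it reaches from about 0.4 to 0.825 m from the base axis. Payload 7 kg.
Tool frame: the origin (TCP) lies on the centre line of the jaws, within the pads' length; the fingertips stand 11 mm ahead of it and the grasp point (between the pads) lies 8 mm behind it; z points along the fingers, y is the line along which they close (so a half turn about z gives the same grasp; the last joint's range is limited). The gripper opens to 88 mm and grips with 3 to 60 N. Pads are 19 mm wide; open, the fingers measure 130 mm over their backs; the gripper's body (78 mm by 193 mm) begins 47 mm behind the grasp point.
Start: joints at [-58.894, 20.546, 0.682, 0, -70.136, -16.507], TCP at [0.17, -0.653, 0.238] pointing down, gripper open.
Joint ranges: [-176.03, 176.03], [-82.01, 121.73], [-58.28, 71.71], [-173.87, 95.51], [-174.79, -0.11], [-173.66, 173.66]. Speed limits (degrees/s): [136.94, 136.94, 172.46, 180, 180, 180].

INTERFACE

Orientations are given as [roll, pitch, yaw] about the fixed x, y, z axes, in that order (R = Rz(yaw) Ry(pitch) Rx(roll)).
In Python, from plant import r, capture, camera_model, job gives the robot as it stands.
- The arm moves only by the tool drive_tool, never from a script. Its argument "increments" is a list that holds one entry, the list of rows, each a list of 5 numbers: the gripper's target within -1 to 1 (fully open at 1, half-way at 0, shut at -1), then the shift along the tool's x, y, z scaled (see below), then the turn about the tool's z scaled (see below). In form: [[[gripper, tx, ty, tz, roll], ...]]. A call has 1 to 5 rows; each row is the pose to reach, as a shift and turn from the pose commanded when the call began, along the tool's axes at that moment, turning the shorter way round; what a row does not reach only later rows make up. The controller multiplies each number of a shift by 120 mm and each number of a turn by 360 degrees. A row lasts 1/8 s, in which the tool goes at most 62.5 mm and 10.7 degrees, less where a joint would pass 70% of its speed; a pose out of reach is approached as far as the arm can. A call with a number of a shift or a turn outside -1 to 1 is refused whole. A call with a gripper value outside its range is refused whole. The fingers move at their own pace and stop on an object; "squeeze" is the grip in N (left out, the last holds). Time passes only in rows, so rows that repeat a pose let the fingers close. It gives the time, the measured TCP pose, the force, the opening and the grip force at its end, in the units of the state.
- r.get_state(): the state, without advancing time (a new reading comes with each control period).
- capture(name): name is "side" or "top"; returns the picture (480x640x3 uint8, red, green, blue); there is no depth.
- camera_model(name): a dict with "camera_matrix" (3x3 intrinsics, pixels), "rvec" (rotation vector, rad) and "tvec" (3), from world to camera coordinates, as OpenCV has them. Camera axes: x right, y down, z forward; pixel columns grow to the right and rows downward; lengths in m; the calibration is good to about 2 mm. A picture is of the moment at which its call begins. camera_model takes no time and is no camera call.
- job.close_job(): hands the job in; it is judged then, once.
The state is a dict: "time_s": time; "joints": joint angles; "qd": joint speeds; "joint_torque": joint torques, N m; "tcp_pos": TCP position; "eef_rot": TCP orientation; "contact_force": force on the tool from outside, world axes, zero at the start; "moment": the same for the moment, N m; "gripper_width": finger opening in m; "gripper_force": force on a finger pad.
Only numpy, scipy, OpenCV 4.12 (cv2) and the standard library are available. Lean on these libraries where they do the work, as an engineer would, in place of code of your own. Each camera call takes 0.05 s, during which the arm holds its last target. There are 200 camera calls.

TASK

Pin the guide plate of the strap drilling jig to its base: take the pin with the red knob out of the wooden stand and lower it, without dropping it, through the yellow-ringed hole of the guide plate into the hole hidden in the base behind it, until its collar lies flat on the plate. Then let go of it. Leave the blue pin in the stand and the dye bottle where it is.

Things in the scene. Friction and masses are not known exactly. Their poses are not given: they have to be found in the camera images.
- red_pin: Steel pin, 0.2 kg: shank 16 dia x 60 mm, last 15 mm tapering to a 6 mm nose; collar 40 dia x 6 mm; red knob 24 dia x 45 mm. Origin: axis at the collar's underside; z up to the knob (nose z -60, knob z +6 to +51 mm). Starts upright in a hole (24 dia, 66 deep) of a fixed wooden stand, 180 x 70 x 70 mm high, two holes 90 mm apart, its collar on the stand's top.
- blue_pin: The wrong pin, in the stand's other hole: same collar and knob sizes, but the knob is blue and the shank only 30 mm long. Origin and axes as for the red pin. The line between the pins is the stand's long direction.
- yellow_hole (a point): Centre of the yellow-ringed hole (30 dia) in the top of the jig's 8 mm aluminium plate, 66 mm above the bench; z up. 18 mm below, concentric, is the base's pin hole (24 dia, 44 deep): the collar lands on the plate before the nose bottoms. Jig: fixed at any heading, blue base, 200 x 100 mm; x points outward from its middle, 60 mm away. The black-ringed hole at x -120 mm has none behind it.
- dye_bottle: Loose amber dye bottle with a black cap, 54 mm in diameter, 120 mm high, a bystander to the left of the jig. Origin: centre of its underside.
Not all that is in view belongs to the job. Leave any green look-alike of the red_pin alone.

How it is judged (in metres and radians):
On the way, in this order (a step that is already met when the one before it is completed fails the run):
1. the red pin is lifted clear of the stand (height (world z) of red_pin above 0.131 m), for 0.05 s.
2. the red pin's nose is in the base's hole behind the yellow-ringed hole while the fingers still hold the knob (z of red_pin in the frame of yellow_hole below 0.036 m and horizontal distance between red_pin and yellow_hole below 0.015 m and angle between red_pin's own z axis and vertical below 0.35 rad and contact force between the fingers and red_pin above 1 N), for 0.05 s.
At the end, for the whole second after the job is handed in: The red pin stands in the yellow-ringed hole, let go and at rest: its collar within 5 mm of the guide plate, within 12 mm of the hole's centre, within 10 degrees of upright. The blue pin is within 20 mm and the dye bottle within 30 mm of where they started (z of red_pin in the frame of yellow_hole below 0.005 m and horizontal distance between red_pin and yellow_hole below 0.012 m and angle between red_pin's own z axis and vertical below 0.175 rad and linear speed of red_pin below 0.02 m/s and contact force between the fingers and red_pin below 0.2 N and distance of blue_pin from where it was at the start of the episode below 0.02 m and distance of dye_bottle from where it was at the start of the episode below 0.03 m); the robot touches nothing.
It fails at once if the blue pin is moved more than 20 mm (distance of blue_pin from where it was at the start of the episode above 0.02 m).
It fails at once if the dye bottle is moved more than 30 mm or knocked over (distance of dye_bottle from where it was at the start of the episode above 0.03 m or angle between dye_bottle's own z axis and vertical above 0.6 rad).
It also fails if it takes over 38 s, if anything falls off the work surface, if the arm or the gripper's body presses on something with over 40 N, if the wrist force passes 120 N, or if a joint passes its speed limit or range.

## Working session

There is one attempt and no reset: what is moved stays moved. The work goes in short steps, Python scripts to look and compute and a tool call to move; the robot and the scene stay as the last step left them, time stands still between calls to the robot, and variables do not carry over. Pictures are saved under pics/ and viewed, at most 10 in all, crops included, and the job is handed in when it is done.

Besides the shell and the picture viewer there is one more tool, called after ">>>" by a JSON object that holds its "name" and its "arguments", one argument or row to a line. drive_tool: Moves the arm, as the interface text tells. Its arguments: {"type":"object","properties":{"increments":{"type":"array"},"squeeze":{"type":"number"}},"required":["increments"]}

```bash
mkdir -p pics; python3 - <<'E'
from plant import r,capture,camera_model
import cv2
for n in("side","top"):
    im=capture(n); cv2.imwrite(f"pics/{n}0.png",im[:,:,::-1])
    m=camera_model(n); print(n,m)
s=r.get_state();print(s)
E
```

```text
side {'camera_matrix': array([[476.94930013,   0.        , 320.7972598 ],
       [  0.        , 476.94930013, 246.15385953],
       [  0.        ,   0.        ,   1.        ]]), 'rvec': array([ 2.32047453, -0.33451313,  0.11444202]), 'tvec': array([-0.52034378,  0.2114162 ,  0.76427496])}
top {'camera_matrix': array([[573.68180927,   0.        , 314.05567423],
       [  0.        , 573.68180927, 237.88840107],
       [  0.        ,   0.        ,   1.        ]]), 'rvec': array([ 2.19470259, -2.15632759,  0.1140027 ]), 'tvec': array([0.04616642, 0.54251933, 1.15118682])}
{'time_s': 0.1, 'joints': array([-5.88948272e+01,  2.05876192e+01,  6.38922706e-01, -1.71301720e-02,
       -7.01367294e+01, -1.65073056e+01]), 'qd': array([ 0.04442181, -0.03284579,  0.16335243,  0.06274683, -0.06373074,
        0.074099  ]), 'joint_torque': array([-6.92234153e-04, -5.84165668e+01,  2.93750417e+01,  7.01552331e+00,
        1.01572357e-02, -7.09956612e-05]), 'tcp_pos': array([ 0.1699898 , -0.65280408,  0.23671427]), 'eef_rot': array([ 1.79913519e+02, -8.83427047e-03, -1.65407959e+02]), 'contact_force': array([ 0.32952206, -0.20725202,  0.13074746]), 'moment': array([-0.01435923, -0.04936901,  0.06124522]), 'gripper_force': 0.0, 'gripper_width': 0.08774576782647202}
```

View pics/side0.png

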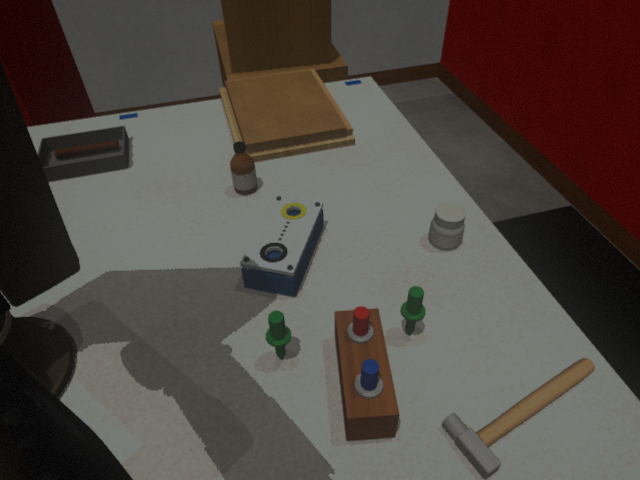

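View pics/top0.png

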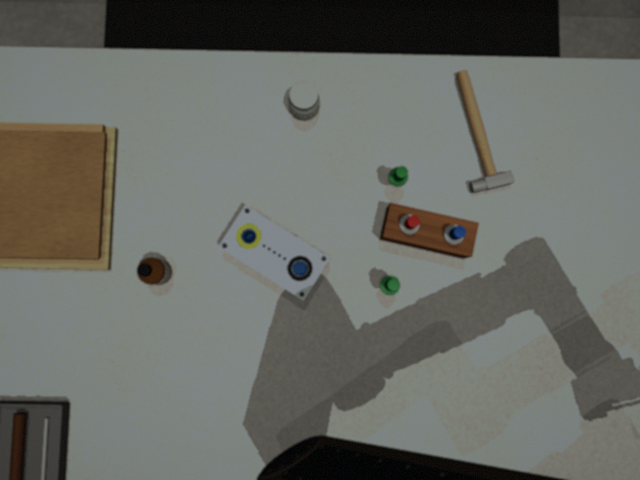

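Side view: red knob (361,320), blue knob (370,375), yellow hole (293,211), black hole (273,253), bottle (243,172). Top view: red (411,222), blue (456,233), yellow (249,236), black (299,268), bottle (152,270). There are two green look-alikes, at top (398,176) and (390,285). The pin wanted is the red one in the wooden stand, because it's the only red knob. I'll measure everything and confirm in a crop.

```bash
cat > h.py <<'E'
import numpy as np,cv2
from plant import r,capture,camera_model
def cam(n):
    m=camera_model(n);return m["camera_matrix"],cv2.Rodrigues(m["rvec"])[0],m["tvec"]
def ray(n,p):
    K,R,t=cam(n);d=R.T@np.linalg.inv(K)@np.array([p[0],p[1],1.]);return -R.T@t,d
def plane(n,p,z):
    c,d=ray(n,p);return c+d*(z-c[2])/d[2]
def tri(p,q):
    P=[K@np.c_[R,t] for K,R,t in(cam("side"),cam("top"))]
    X=cv2.triangulatePoints(*P,np.float64(p).reshape(2,1),np.float64(q).reshape(2,1)).ravel();return X[:3]/X[3]
def blobs(im,lo,hi,amin=25):
    h=cv2.cvtColor(im,cv2.COLOR_RGB2HSV);m=cv2.inRange(h,lo,hi)
    n,l,s,c=cv2.connectedComponentsWithStats(m)
    return [(c[i].round(1),s[i].tolist()) for i in range(1,n) if s[i,4]>=amin],l
E
python3 - <<'E'
from h import *
np.set_printoptions(precision=4,suppress=True)
R={'red':((0,150,90),(6,255,255)),'blue':((110,140,60),(125,255,255)),'green':((50,120,40),(80,255,255)),'yellow':((24,120,100),(34,255,255))}
for n in("side","top"):
    im=capture(n)
    for k,(a,b) in R.items():
        print(n,k,[x for x in blobs(im,a,b)[0] if 100<x[0][1]<420 and 100<x[0][0]<520])
    x,y,w,hh=((220,180,240,260),(200,150,290,160))[n=="top"]
    c=cv2.resize(im[y:y+hh,x:x+w],None,fx=2.3,fy=2.3,interpolation=cv2.INTER_CUBIC)
    cv2.imwrite(f"pics/crop_{n}.png",c[:,:,::-1])
E
```

```text
side red [(array([361.2, 312.4]), [354, 307, 16, 12, 148])]
side blue [(array([128. , 115.7]), [120, 114, 17, 5, 43]), (array([369.9, 366.5]), [362, 360, 17, 14, 188])]
side green [(array([416.1, 291.4]), [410, 287, 13, 10, 107]), (array([414.5, 314.4]), [403, 307, 22, 13, 94]), (array([275.5, 316.8]), [269, 311, 14, 13, 137]), (array([277.6, 338.8]), [267, 329, 24, 17, 159])]
side yellow [(array([293.2, 210.5]), [281, 203, 25, 16, 166])]
top red [(array([413.2, 220.8]), [408, 215, 12, 12, 109])]
top blue []
top green [(array([398.4, 175.7]), [389, 167, 18, 18, 223]), (array([389.7, 284.9]), [381, 277, 18, 17, 234])]
top yellow [(array([248.1, 236. ]), [237, 224, 24, 24, 225])]
```

View pics/crop_top.png

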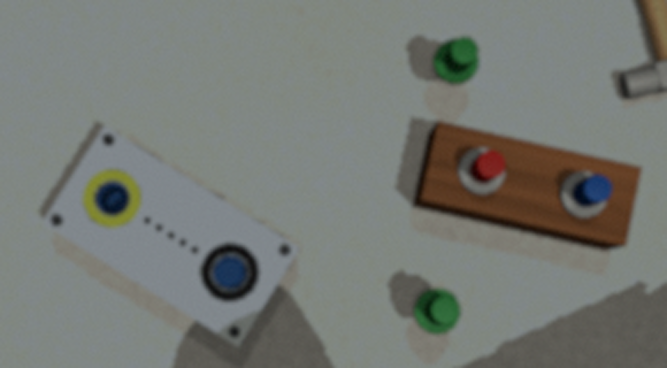

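View pics/crop_side.png

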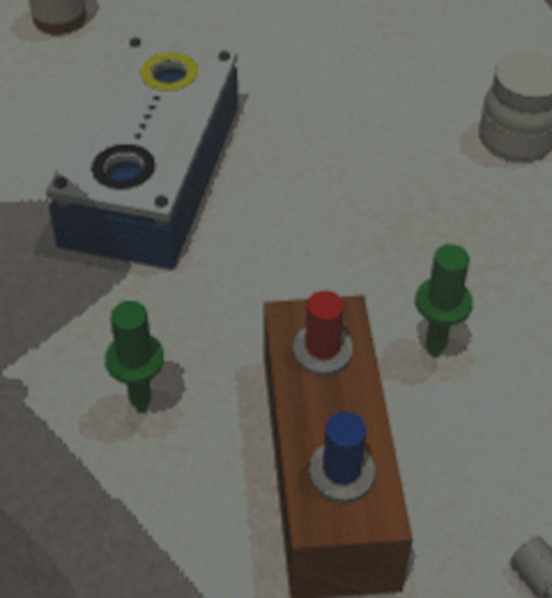

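The crops confirm it: the red knob with the silver collar sits in the stand at top-crop (488,165), next to the blue one at (595,188). The yellow ring is at (112,198) and the black ring at (230,271). The green pins stand free on both sides of the stand.

```bash
python3 - <<'E'
from h import *
np.set_printoptions(precision=4,suppress=True)
print("red",plane("top",(412.8,220.9),.121),plane("side",(361.2,312.4),.121),tri((361.2,312.4),(412.8,220.9)))
print("redcollar",plane("top",(409.6,224.3),.076))
print("blue",plane("top",(458.7,231.7),.121),plane("side",(369.9,366.5),.121))
y=plane("top",(248.7,236.1),.066);print("yel",y,plane("side",(293.4,211),.066),tri((293.2,210.5),(248.5,236)))
b=plane("top",(300,267.8),.066);print("blk",b,np.linalg.norm(b-y))
print("greens",tri((416.1,291.4),(401.3,171.3)),tri((275.5,316.8),(392.6,284.3)))
print("bottle",plane("top",(146,269),.12), plane("side",(240,146),.12))
d=y-b;print("jig ang",np.degrees(np.arctan2(d[1],d[0])))
d=plane("top",(458.7,231.7),.121)-plane("top",(412.8,220.9),.121);print("stand ang",np.degrees(np.arctan2(d[1],d[0])),np.linalg.norm(d))
E
```

```text
red [ 0.5681 -0.13    0.121 ] [ 0.5672 -0.1317  0.121 ] [ 0.5681 -0.1303  0.1191]
redcollar [ 0.5671 -0.1318  0.076 ]
blue [ 0.5491 -0.217   0.121 ] [ 0.5484 -0.2195  0.121 ]
yel [0.539  0.1855 0.066 ] [0.5389 0.1852 0.066 ] [0.5389 0.1858 0.0669]
blk [0.478  0.0827 0.066 ] 0.11951825600828779
greens [ 0.6652 -0.1097  0.1098] [ 0.4475 -0.094   0.1087]
bottle [0.4683 0.3701 0.12  ] [0.4683 0.3658 0.12  ]
jig ang 59.33136079317815
stand ang -102.32085433863344 0.08902413523635339
```

>>> {"name": "drive_tool", "arguments": {
  "increments": [
    [[0.36, -0.5, 0.39, 0, -0.03], [0.36, -1, 0.78, 0, -0.06], [0.36, -1, 0.78, 0, -0.085], [0.36, -1, 0.78, 0, -0.085]]
  ]
}}

```text
time_s: 0.7
tcp_pos: [0.2639, -0.531, 0.238]
eef_rot: [-180.0, 0.0, -134.6]
contact_force: [-0.5, -0.0, 0.1]
gripper_width: 0.0603
gripper_force: 0.0
```

```bash
cat > go.py <<'E'
import sys,numpy as np
from plant import r
from scipy.spatial.transform import Rotation as Ro
x,y,z,yaw=map(float,sys.argv[1:]);s=r.get_state()
R=Ro.from_euler('xyz',s["eef_rot"],degrees=True);d=R.inv().apply(np.array([x,y,z])-s["tcp_pos"])
t=(yaw-s["eef_rot"][2]+180)%360-180
print("t",s["time_s"],"tcp",s["tcp_pos"].round(4),s["eef_rot"].round(2),"num",(d/.12).round(3),round(-t/360,4),"F",s["contact_force"].round(1),"w",round(s["gripper_width"],4),"gf",s["gripper_force"],"j",s["joints"].round(0))
E
python3 go.py .5677 -.131 .237 -102.3
```

```text
t 0.7 tcp [ 0.2639 -0.531   0.238 ] [-1.7996e+02  1.0000e-02 -1.3459e+02] num [-4.151  0.537  0.009] -0.0897 F [-0.5 -0.   0.1] w 0.0603 gf 0.0 j [-45.  13. -10.  -0. -67.   0.]
```

>>> {"name": "drive_tool", "arguments": {
  "increments": [
    [[0.36, -0.5, 0.07, 0, -0.03], [0.36, -1, 0.13, 0, -0.06], [0.36, -1, 0.13, 0, -0.09], [0.36, -1, 0.13, 0, -0.09]]
  ]
}}

```text
time_s: 1.2
tcp_pos: [0.3363, -0.4364, 0.2376]
eef_rot: [180.0, -0.0, -102.5]
contact_force: [-0.6, -0.1, 0.3]
gripper_width: 0.0592
gripper_force: 0.0
```

```bash
python3 go.py .5677 -.131 .237 -102.3
```

```text
t 1.2 tcp [ 0.3363 -0.4364  0.2376] [ 1.8000e+02 -1.0000e-02 -1.0251e+02] num [-2.902 -1.331  0.005] -0.0006 F [-0.6 -0.1  0.3] w 0.0592 gf 0.0 j [-32.   9. -15.   0. -66.  19.]
```

>>> {"name": "drive_tool", "arguments": {
  "increments": [
    [[0.36, -0.5, -0.23, 0, 0], [0.36, -1, -0.46, 0, 0], [0.36, -1, -0.46, 0, 0]]
  ]
}}

```text
time_s: 1.58
tcp_pos: [0.4172, -0.3297, 0.2375]
eef_rot: [-180.0, 0.0, -102.6]
contact_force: [-0.5, -0.2, 1.1]
gripper_width: 0.0595
gripper_force: 0.0
```

>>> {"name": "drive_tool", "arguments": {
  "increments": [
    [[0.36, -0.5, -0.23, 0, 0], [0.36, -1, -0.46, 0, 0], [0.36, -1, -0.46, 0, 0]]
  ]
}}

```text
time_s: 1.95
tcp_pos: [0.497, -0.2245, 0.2372]
eef_rot: [180.0, -0.0, -102.6]
contact_force: [-0.8, -0.8, 1.1]
gripper_width: 0.0597
gripper_force: 0.0
```

>>> {"name": "drive_tool", "arguments": {
  "increments": [
    [[0.36, -0.45, -0.2, 0, 0], [0.36, -0.9, -0.41, 0, 0], [0.36, -0.9, -0.41, 0, 0], [0.36, -0.9, -0.41, 0, 0]]
  ]
}}

```text
time_s: 2.45
tcp_pos: [0.5663, -0.1319, 0.237]
eef_rot: [179.9, -0.0, -102.6]
contact_force: [-0.3, 0.0, 0.2]
gripper_width: 0.0598
gripper_force: 0.0
```

```bash
python3 go.py .5677 -.131 .093 -102.3
```

```text
t 2.45 tcp [ 0.5663 -0.1319  0.237 ] [ 1.7993e+02 -3.0000e-02 -1.0260e+02] num [-0.01  -0.011  1.2  ] -0.0008 F [-0.3  0.   0.2] w 0.0598 gf 0.0 j [  6.  12. -11.   0. -67. -19.]
```

>>> {"name": "drive_tool", "arguments": {
  "increments": [
    [[0.36, -0.01, -0.01, 0.3, 0], [0.36, -0.01, -0.01, 0.6, 0], [0.36, -0.01, -0.01, 0.8, 0], [0.36, -0.01, -0.01, 0.8, 0]]
  ]
}}

```text
time_s: 2.95
tcp_pos: [0.5662, -0.1315, 0.14]
eef_rot: [179.8, -0.1, -102.6]
contact_force: [0.4, -0.7, 0.6]
gripper_width: 0.0596
gripper_force: 0.0
```

>>> {"name": "drive_tool", "arguments": {
  "increments": [
    [[0.36, 0, 0, 0.2, 0], [0.36, 0, 0, 0.4, 0], [0.36, 0, 0, 0.4, 0]]
  ]
}}

```text
time_s: 3.32
tcp_pos: [0.5673, -0.1307, 0.0934]
eef_rot: [179.9, -0.0, -102.5]
contact_force: [0.1, -0.2, 0.1]
gripper_width: 0.0595
gripper_force: 0.0
```

```bash
python3 go.py .5677 -.131 .093 -102.3; python3 -c "
from plant import capture;import cv2
im=capture('side')[230:450,250:500];cv2.imwrite('pics/pre.png',cv2.resize(im,None,fx=2.5,fy=2.5)[:,:,::-1])"
```

```text
t 3.325 tcp [ 0.5673 -0.1307  0.0934] [ 1.7991e+02 -3.0000e-02 -1.0251e+02] num [ 0.002 -0.003  0.004] -0.0006 F [ 0.1 -0.2  0.1] w 0.0595 gf 0.0 j [  6.  20. -22.   0. -49. -19.]
```

View pics/pre.png

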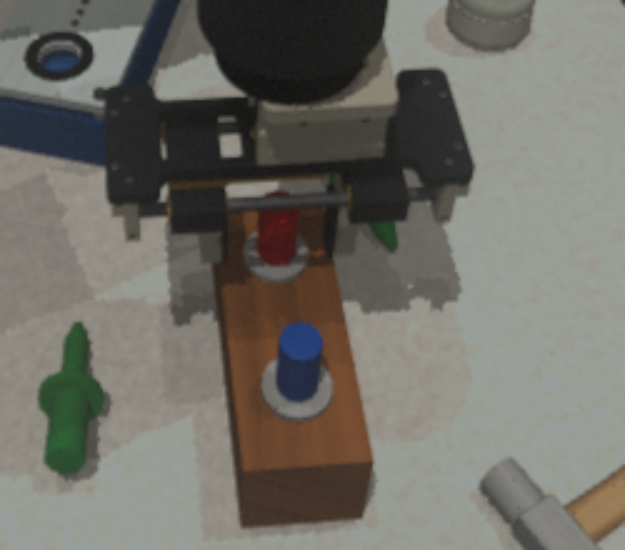

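The red knob at crop (277,230) is between the fingers, and the blue pin hasn't moved. Both green pins, which were standing on their noses, now lie on the bench. Now I'll close on the red knob.

>>> {"name": "drive_tool", "arguments": {
  "increments": [
    [[-1, 0, 0, 0, 0], [-1, 0, 0, 0, 0], [-1, 0, 0, 0, 0], [-1, 0, 0, 0, 0], [-1, 0, 0, 0, 0]]
  ],
  "squeeze": 35
}}

```text
time_s: 4.0
tcp_pos: [0.5682, -0.1296, 0.0938]
eef_rot: [-180.0, -0.0, -102.4]
contact_force: [-0.8, 0.7, 3.5]
gripper_width: 0.0238
gripper_force: 35.0
```

>>> {"name": "drive_tool", "arguments": {
  "increments": [
    [[-1, 0, 0, -0.1, 0], [-1, 0, 0, -0.25, 0], [-1, 0, 0, -0.4, 0], [-1, 0, 0, -0.55, 0], [-1, 0, 0, -0.7, 0]]
  ]
}}

```text
time_s: 4.62
tcp_pos: [0.568, -0.1297, 0.1787]
eef_rot: [-180.0, 0.0, -102.4]
contact_force: [-0.0, -0.4, -2.1]
gripper_width: 0.0231
gripper_force: 35.0
```

```bash
python3 go.py .539 .1855 .22 -102.3; python3 - <<'E'
from h import *
im=capture('side')[150:420,250:500];cv2.imwrite('pics/lift.png',cv2.resize(im,None,fx=2.2,fy=2.2)[:,:,::-1])
im=capture('top');cv2.imwrite('pics/lift_top.png',cv2.resize(im[100:350,110:510],None,fx=2,fy=2)[:,:,::-1])
E
```

```text
t 4.625 tcp [ 0.568  -0.1297  0.1787] [-180.     0.  -102.4] num [-2.513  0.8   -0.344] -0.0003 F [-0.  -0.4 -2.1] w 0.0231 gf 34.99970734119415 j [  6.  15. -16.  -0. -59. -19.]
```

View pics/lift.png

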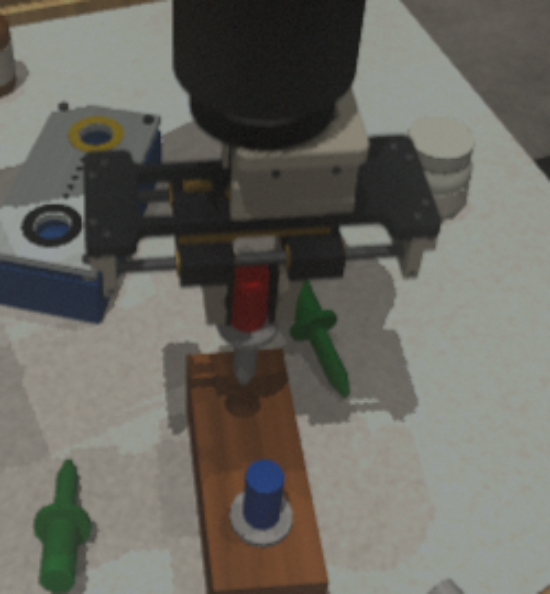

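The pin is held upright between the fingers at crop (250,300), with its nose clear of the stand. The blue pin is still at (263,495). Next I'll carry it to the yellow hole.

>>> {"name": "drive_tool", "arguments": {
  "increments": [
    [[-1, -0.1, 0.03, -0.05, 0], [-1, -0.28, 0.09, -0.1, 0], [-1, -0.47, 0.15, -0.15, 0], [-1, -0.66, 0.21, -0.17, 0], [-1, -0.84, 0.27, -0.17, 0]]
  ]
}}

```text
time_s: 5.35
tcp_pos: [0.5577, -0.023, 0.1976]
eef_rot: [180.0, -0.0, -102.4]
contact_force: [-0.3, 0.2, -2.2]
gripper_width: 0.0232
gripper_force: 35.0
```

>>> {"name": "drive_tool", "arguments": {
  "increments": [
    [[-1, -0.18, 0.06, 0, 0], [-1, -0.36, 0.11, 0, 0], [-1, -0.54, 0.17, 0, 0], [-1, -0.7, 0.22, 0, 0], [-1, -0.84, 0.27, 0, 0]]
  ]
}}

```text
time_s: 5.98
tcp_pos: [0.5478, 0.0823, 0.1977]
eef_rot: [180.0, -0.0, -102.4]
contact_force: [0.6, 0.3, -1.8]
gripper_width: 0.0232
gripper_force: 35.0
```

>>> {"name": "drive_tool", "arguments": {
  "increments": [
    [[-1, -0.18, 0.06, 0, 0], [-1, -0.36, 0.11, 0, 0], [-1, -0.54, 0.17, 0, 0], [-1, -0.7, 0.22, 0, 0], [-1, -0.84, 0.26, 0, 0]]
  ]
}}

```text
time_s: 6.6
tcp_pos: [0.5391, 0.1874, 0.1979]
eef_rot: [180.0, -0.0, -102.4]
contact_force: [0.0, 0.8, -1.2]
gripper_width: 0.0235
gripper_force: 35.0
```

>>> {"name": "drive_tool", "arguments": {
  "increments": [
    [[-1, 0, 0, 0, 0], [-1, 0, 0, 0, 0], [-1, 0, 0, 0, 0]]
  ]
}}

```text
time_s: 6.98
tcp_pos: [0.5394, 0.1858, 0.198]
eef_rot: [180.0, -0.0, -102.4]
contact_force: [0.7, -1.1, -1.9]
gripper_width: 0.0236
gripper_force: 35.0
```

```bash
python3 go.py .5393 .1865 .09 -102.3; python3 - <<'E'
from h import *
im=capture('side')[90:290,200:400];cv2.imwrite('pics/above.png',cv2.resize(im,None,fx=3,fy=3,interpolation=2)[:,:,::-1])
E
```

```text
t 6.975 tcp [0.5394 0.1858 0.198 ] [ 1.7999e+02 -1.0000e-02 -1.0243e+02] num [-0.006  0.002  0.9  ] -0.0004 F [ 0.7 -1.1 -1.9] w 0.0236 gf 34.99957859516144 j [ 39.  12. -16.   0. -62. -51.]
```

View pics/above.png

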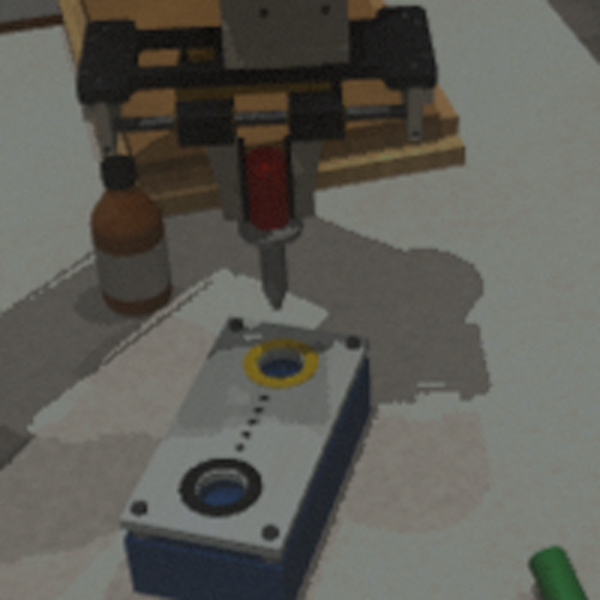

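The nose is at crop (277,306) and the yellow hole at (281,363) below it. I'll check the nose against its predicted position.

```bash
python3 - <<'E'
from h import *
z=.198-.0838
print(z,plane("side",(200+277.5/3,90+306/3),z), "hole again",plane("side",(200+281.5/3,90+364/3),.066))
K,R,t=cam("side");print(cv2.projectPoints(np.array([[.5394,.1848,z],[.5394,.1858,z-.006+.066]]),cv2.Rodrigues(R)[0],t,K,None)[0])
E
```

```text
0.11420000000000001 [0.53978019 0.18376889 0.1142    ] hole again [0.53952073 0.18397328 0.066     ]
[[[292.18086842 191.71976255]]

 [[290.0324839  165.22006165]]]
```

Prediction and image agree to about 1 mm, so I'll lower it in stages.

>>> {"name": "drive_tool", "arguments": {
  "increments": [
    [[-1, 0, 0, 0.12, 0], [-1, 0, 0, 0.24, 0], [-1, 0, 0, 0.36, 0], [-1, 0, 0, 0.45, 0], [-1, 0, 0, 0.5, 0]]
  ]
}}

```text
time_s: 7.65
tcp_pos: [0.5391, 0.1861, 0.1369]
eef_rot: [180.0, -0.1, -102.4]
contact_force: [0.3, -0.3, -1.0]
gripper_width: 0.0236
gripper_force: 35.0
```

>>> {"name": "drive_tool", "arguments": {
  "increments": [
    [[-1, 0, 0, 0.05, 0], [-1, 0, 0, 0.1, 0], [-1, 0, 0, 0.14, 0], [-1, 0, 0, 0.17, 0], [-1, 0, 0, 0.2, 0]]
  ]
}}

```text
time_s: 8.28
tcp_pos: [0.5394, 0.1863, 0.1139]
eef_rot: [-180.0, 0.0, -102.4]
contact_force: [0.3, 0.4, -1.8]
gripper_width: 0.0235
gripper_force: 35.0
```

```bash
python3 go.py .5393 .1865 .09 -102.3
```

```text
t 8.275 tcp [0.5394 0.1863 0.1139] [-1.7999e+02  1.0000e-02 -1.0240e+02] num [-0.001  0.002  0.199] -0.0003 F [ 0.3  0.4 -1.8] w 0.0235 gf 34.99962866306305 j [ 39.  17. -22.   0. -51. -51.]
```

No contact force yet. I'll lower it the last 24 mm slowly.

>>> {"name": "drive_tool", "arguments": {
  "increments": [
    [[-1, 0, 0, 0.05, 0], [-1, 0, 0, 0.1, 0], [-1, 0, 0, 0.15, 0], [-1, 0, 0, 0.18, 0], [-1, 0, 0, 0.18, 0]]
  ]
}}

```text
time_s: 8.9
tcp_pos: [0.5392, 0.1861, 0.092]
eef_rot: [180.0, -0.0, -102.4]
contact_force: [-0.8, 0.2, -2.4]
gripper_width: 0.0231
gripper_force: 35.0
```

>>> {"name": "drive_tool", "arguments": {
  "increments": [
    [[-1, 0, 0, 0.01, 0], [-1, 0, 0, 0.02, 0], [-1, 0, 0, 0.02, 0]]
  ]
}}

```text
time_s: 9.28
tcp_pos: [0.5393, 0.1862, 0.09]
eef_rot: [180.0, 0.0, -102.4]
contact_force: [0.9, 0.4, -0.9]
gripper_width: 0.0236
gripper_force: 35.0
```

>>> {"name": "drive_tool", "arguments": {
  "increments": [
    [[-1, 0, 0, 0.006, 0], [-1, 0, 0, 0.006, 0], [-0.2, 0, 0, 0.006, 0], [0.2, 0, 0, 0.006, 0], [0.36, 0, 0, 0.006, 0]]
  ]
}}

```text
time_s: 9.9
tcp_pos: [0.5394, 0.1863, 0.0892]
eef_rot: [-180.0, 0.0, -102.4]
contact_force: [-0.5, -0.3, -0.9]
gripper_width: 0.048
gripper_force: 0.0
```

>>> {"name": "drive_tool", "arguments": {
  "increments": [
    [[0.36, 0, 0, 0, 0], [0.36, 0, 0, 0, 0], [0.36, 0, 0, -0.2, 0], [0.36, 0, 0, -0.5, 0], [0.36, 0, 0, -0.8, 0]]
  ]
}}

```text
time_s: 10.52
tcp_pos: [0.5392, 0.1861, 0.1861]
eef_rot: [180.0, -0.0, -102.4]
contact_force: [0.7, 0.4, -1.4]
gripper_width: 0.0597
gripper_force: 0.0
```

>>> {"name": "drive_tool", "arguments": {
  "increments": [
    [[0.36, 0, 0, -0.2, 0], [0.36, 0, 0, -0.4, 0], [0.36, 0, 0, -0.4, 0], [0.36, 0, 0, -0.4, 0]]
  ]
}}

```text
time_s: 11.02
tcp_pos: [0.539, 0.1861, 0.2327]
eef_rot: [180.0, -0.0, -102.4]
contact_force: [-0.7, 0.5, -0.1]
gripper_width: 0.0595
gripper_force: 0.0
```

```bash
python3 go.py .5393 .1865 .09 -102.3; python3 - <<'E'
from h import *
im=capture('side');cv2.imwrite('pics/end.png',cv2.resize(im[100:420,180:480],None,fx=1.8,fy=1.8,interpolation=2)[:,:,::-1])
b=blobs(im,(0,150,90),(6,255,255))[0];print([(c,s,plane("side",c,.117)) for c,s in b if 230<c[0]<340 and c[1]>140])
print([c for c,s in blobs(im,(110,140,60),(125,255,255))[0]])
E
```

```text
t 11.025 tcp [0.539  0.1861 0.2327] [ 1.7997e+02 -1.0000e-02 -1.0241e+02] num [-0.004 -0.002  1.19 ] -0.0003 F [-0.7  0.5 -0.1] w 0.0595 gf 0.0 j [ 39.  11. -13.  -0. -66. -51.]
[(array([291.6, 191.1]), [287, 188, 10, 7, 56], array([0.53810781, 0.18341689, 0.117     ]))]
[array([352.8,  82.3]), array([128.1, 115.7]), array([369.9, 366.6])]
```

View pics/end.png

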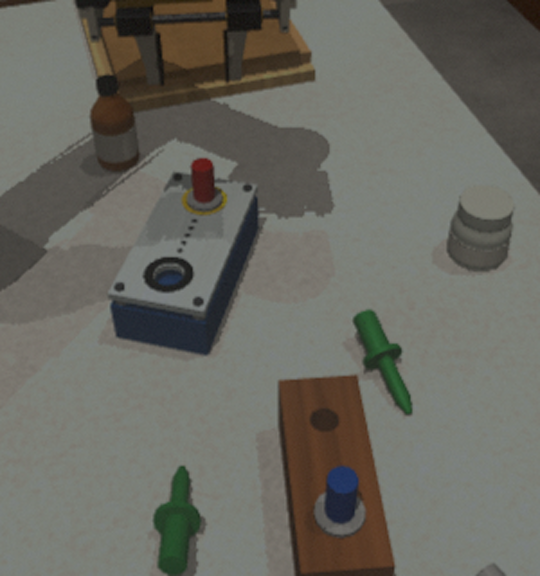

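The red pin stands upright at crop (203,185), with its collar flat inside the yellow ring. The blue pin and the bottle are where they started, and the gripper is clear.

```bash
python3 -c "
from plant import job;print(job.close_job())"
```

```text
the job is handed in; nothing more can be done
None
```

The red pin is in the yellow-ringed hole, upright with its collar flat on the plate and let go at about 11 s; the blue pin and dye bottle stayed put, both green look-alikes ended up lying on the bench (they were down by the time the gripper had lowered to the stand, cause not checked), and the job is handed in with no verdict shown.

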